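# Prop the peg bin open on its stay

## Robot

A 6-joint arm with a two-finger parallel gripper is mounted at the origin on the work surface. World frame = base frame: x ahead of the robot, y to its left, z up, the work surface at z = 0. Lengths are in m, angles in degrees, forces in N, time in s.
With the tool pointing down it reaches from about 0.35 to 0.875 m from the base axis. Payload 4.2 kg.
Tool frame: the origin (TCP) lies at the very end of the fingers, on their centre line; the grasp point (between the pads) lies robot.pinch_z behind it (robot.pinch_z is the distance from the TCP to the grasp point, in m); z points along the fingers, y is the line along which they close (so a half turn about z gives the same grasp; the last joint's range is limited). The gripper opens to 85 mm and grips with 20 to 120 N. Pads are 22 mm wide; open, the fingers measure 114 mm over their backs; the gripper's body (76 mm by 85 mm) begins 54 mm behind the grasp point. The pads swing forward as they close: fully open they stand 13 mm farther back than shut.
Start: joints at [81.624, 22.042, 0.453, 0, -68.411, -14.817], TCP at [0.246, 0.574, 0.231] pointing down, gripper open.
Joint ranges: [-179.83, 179.83], [-69.29, 118.12], [-61.27, 80.66], [-181.25, 117.63], [-171.15, -9.14], [-177.46, 177.46]. Speed limits (degrees/s): [159.86, 159.86, 180, 180, 180, 180].

## Interface

Orientations are given as a 3x3 rotation matrix whose columns are the frame's x, y, z axes.
In Python, from workcell import robot gives the robot as it stands.
- The arm moves only by the tool step_arm, never from a script. Its argument "moves" is a list of rows, each a list of 3 entries, a list of its own where there are three numbers: the turn, a rotation vector about the tool's x, y, z in degrees, then the shift along the tool's x, y, z in m, then the opening, from -1 (shut) to 1 (fully open). In form: [[[ax, ay, az], [x, y, z], fingers], ...]. A call has 1 to 12 rows; each row shifts and turns the commanded pose from where the row before left it, along the tool's axes as they then stand; what a row does not reach is not made up. A row lasts 1/10 s, in which the tool goes at most 50 mm and 8.59 degrees, less where a joint would pass 70% of its speed; a pose out of reach is approached as far as the arm can. A call is refused whole if a number of a shift passes 0.05 or a number of a turn 8.59, either way. A call with a gripper value outside its range is refused whole. The fingers move at their own pace and stop on an object; the grip force is fixed at half the most. Time passes only in rows, so rows that do not move let the fingers close. It gives the time, the measured TCP pose, the force, the opening and the grip force at its end, in the units of the state.
- robot.read_state(): the state, without advancing time (a new reading comes with each control period).
- robot.camera(name): name is "side" or "top"; returns the picture (420x560x3 uint8, red, green, blue); there is no depth.
- robot.get_calibration(name): a dict with "fx", "fy", "cx", "cy" (pixels), "cam_to_world" (4x4, takes a point from camera to world coordinates). Camera axes: x right, y down, z forward; pixel columns grow to the right and rows downward; lengths in m; the calibration is good to about 2 mm. A picture is of the moment at which its call begins. get_calibration takes no time and is no camera call.
- robot.finish_job(): hands the job in; it is judged then, once.
Trained networks look in the newest picture that a camera, given by its name, has taken for a name from the list of things; names that differ only in an ending like _2 or _b are one class to them, and where a whole thing is asked for, a point or a joint stands for the part that bears it (a point fixed in the world has none). Each returns a list of dicts, best first, with "confidence" (0 to 1); they miss things now and then, are a little off and sometimes report something else, mostly with a low value. They report only what shows in the picture. A call takes as long as a camera call.
- robot.look_for(target, camera): "position" ([column, row] in pixels, amid what is visible of it).
- robot.regions_of(target, camera): "region" (420x560 bool, what is visible of it) and "position" ([column, row] in pixels, amid what is visible of it).
- robot.place_of(target, camera): "position" ([column, row] in pixels: a listed point, or the origin of a listed thing).
The state is a dict: "time": time; "joint_pos": joint angles; "qvel": joint speeds; "tau": joint torques, N m; "eef_pos": TCP position; "ee_rot": TCP orientation; "ft_force": force on the tool from outside, world axes, zero at the start; "ft_torque": the same for the moment, N m; "opening": opening from 0.0 (shut) to 1.0 (fully open); "grip_force": force on a finger pad.
Only numpy, scipy, OpenCV 4.12 (cv2) and the standard library are available. Lean on these libraries where they do the work, as an engineer would, in place of code of your own. Each camera call takes 0.05 s, during which the arm holds its last target. There are 200 camera calls.

## Task

Prop the clothes-peg bin open at its middle width: lift the stay off its peg by the handle, draw the bin's tilt-out front towards you and drop the middle one of the stay's three round holes fully down over the peg, then let go. Ease it on by feel, because the perforated strip may be clamped a few millimetres off and the peg breaks out if it is pushed or pulled with more than 25 N; leave the other things where they are.

Things in the scene. Friction and masses are not known exactly. Their poses are not given: they have to be found in the camera images.
- case: fixed white particleboard case of the clothes-peg bin, mm: 240 deep (x) x 260 wide (y) x 215 high (z). Origin: centre of its underside; x points from its open front to its back, z up. Its tilt-out front is a panel 258 wide, 18 thick, hinged along its foot (line along y at x = -130, z = 12), with a basket of pegs behind it
- front (a joint): tilt of the front, rad: 0 = shut, grows as its top swings out along -x of the case, stop at 0.62. Stiff hinge: it stays where left, 3 to 5 N at its top moves it. Standing on the middle hole it reads 0.28 to 0.38, on the first hole 0.14 to 0.24, on the third 0.41 to 0.52
- stay (a joint): angle of the stay relative to the front panel, rad: 0 = square to the panel, grows as the handle end is lifted; the stay's slope in the world (handle end up positive) = front + stay. Let go, it sinks softly by its own weight (210 g)
- stay_pivot (a point): pivot of the stay on the panel's top edge, axis along y of the case, 223 mm above the front's hinge line; in the case's frame y = -70, and x = -130, z = 235 when shut. The stay is a flat metal bar 34 wide, 6 thick, from here over the top board to its handle at the back end; it can only pitch about this pivot. Axes: the stay's, x from pivot to handle, z up
- stay_middle (a point): point on the stay 142 mm from the pivot: the NOMINAL middle hole centre. Between the stay's rails a perforated steel strip 4 mm thick is clamped (mid-plane through the pivot axis): a slot 55 to 92 mm from the pivot, then holes at 112, 142, 172, each 13.5 mm clear. The strip may sit up to 8 mm off nominal either way along the rails: not measured, constant during a run
- stay_grip (a point): middle of the stay's T-handle: black crossbar 14 mm thick, 32 long (along y), on a stem 8 x 14; 205 mm from the pivot, 30 above the strip's mid-plane, 20 clear below the crossbar. Height over the table: about 252 mm at the start; 262 to 266 when down home on a middle hole; 280 to 286 when the strip rides on the peg's tip near there
- stay_peg: fixed upright steel peg on the top board, 10 mm thick, flat top with a 1 mm chamfer, on a collar 18 mm across. Origin: foot of the collar, 215 mm above the table (case frame x = -60, y = -70). Collar top, where the strip rests when home, 13.5 above the origin; peg tip 27.5. At the start the stay's slot lies over it. More than 25 N on it breaks it out of the board
- iron: cream plastic clothes iron, 195 x 100 x 121 mm, standing on its sole on the orange mat at the left; bystander. Origin: centre of its underside
- tin: lidded stainless tin, 76 mm across, 78 mm high, standing on the bin's top board on the side away from the stay; bystander. Origin: centre of its underside
- clothes_peg: one wooden clothes peg, 72 x 10 x 14 mm, lying on the bin's top board on the side away from the stay; bystander. Origin: centre of its underside
- spray: white plastic bottle, 68 mm across, 190 mm high, at the right; bystander. Origin: centre of its underside
- starch_can: metal spray can, 54 mm across, 170 mm high, at the right; bystander. Origin: centre of its underside
- thread_spool: small white spool, 32 mm across, 42 mm high, at the right towards the back; bystander. Origin: centre of its underside
- button_bowl: white ceramic bowl, 100 mm across, 45 mm high, at the left towards the back; bystander. Origin: centre of its underside
- heat_mat: orange silicone heat mat under the iron, fixed, 320 x 220 x 4 mm. Origin: centre of its underside

How it is judged:
By the outcome, as a careful person would: the job done as asked, in the order asked, and still so for the second after the job is handed in, with the robot touching nothing.
It also fails if it takes over 48 s, if anything falls off the work surface, if the arm or the gripper's body presses on something with over 40 N, if the wrist force passes 120 N, or if a joint passes its speed limit or range.

## Working session

There is one attempt and no reset: what is moved stays moved. The work goes in short steps, Python scripts to look and compute and a tool call to move; the robot and the scene stay as the last step left them, time stands still between calls to the robot, and variables do not carry over. Pictures are saved under pics/ and viewed, at most 10 in all, crops included, and the job is handed in when it is done.

Besides the shell and the picture viewer there is one more tool, called after "Call:" as name(argument=value, ...) on one line, values as JSON. step_arm: Moves the arm, as the interface text tells. Its arguments: {"type":"object","properties":{"moves":{"type":"array","items":{"type":"array"}}},"required":["moves"]}

```bash
mkdir -p pics; cat > h.py <<'E'
import numpy as np, cv2
from workcell import robot
def cal(n):
    c=robot.get_calibration(n); return c, np.array(c["cam_to_world"])
def ray(n,p):
    c,T=cal(n); d=T[:3,:3]@np.array([(p[0]-c["cx"])/c["fx"],(p[1]-c["cy"])/c["fy"],1]); return T[:3,3],d/np.linalg.norm(d)
def atz(n,p,z):
    o,d=ray(n,p); return o+d*(z-o[2])/d[2]
def proj(n,X):
    c,T=cal(n); q=T[:3,:3].T@(np.array(X)-T[:3,3]); return np.array([c["fx"]*q[0]/q[2]+c["cx"],c["fy"]*q[1]/q[2]+c["cy"]])
def tri(p1,p2,a="side",b="top"):
    o1,d1=ray(a,p1);o2,d2=ray(b,p2)
    s=np.linalg.lstsq(np.c_[d1,-d2],o2-o1,rcond=None)[0]
    A,B=o1+s[0]*d1,o2+s[1]*d2; return (A+B)/2,np.linalg.norm(A-B)
def snap(n,f):
    im=robot.camera(n); cv2.imwrite("pics/"+f,im[...,::-1]); return im
E
python3 - <<'E'
from h import *
np.set_printoptions(precision=4,suppress=True)
snap("side","s0.png");snap("top","t0.png")
for n in("side","top"): print(n,cal(n)[1][:3])
print(robot.pinch_z,robot.read_state())
P={}
for t in["case","stay_pivot","stay_middle","stay_grip","stay_peg","tin","clothes_peg"]:
    for n in("side","top"):
        r=robot.place_of(t,n)[:2]; P[t,n]=r
        print(t,n,[(np.round(x["position"],1),round(x["confidence"],2)) for x in r])
    if P[t,"side"] and P[t,"top"]: print(" tri",*tri(P[t,"side"][0]["position"],P[t,"top"][0]["position"]))
E
```

```text
side [[ 0.9834 -0.126   0.1302  0.3994]
 [-0.1812 -0.6627  0.7267 -0.9001]
 [-0.0053 -0.7382 -0.6745  1.0399]]
top [[ 0.0145 -0.9821  0.1878  0.3086]
 [-0.9999 -0.0132  0.0084  0.0087]
 [-0.0058 -0.1879 -0.9822  1.3862]]
0.0187 {'time': 0.1, 'joint_pos': array([ 81.6238,  22.0873,   0.3871,  -0.0247, -68.4097, -14.8185]), 'qvel': array([ 0.0228, -0.1472,  0.2364,  0.1002,  0.0378, -0.0291]), 'tau': array([ -0.0005, -39.3317,  18.893 ,   4.1979,  -0.0026,   0.    ]), 'eef_pos': array([0.2459, 0.574 , 0.2303]), 'ee_rot': array([[ 0.9191, -0.394 , -0.0007],
       [-0.394 , -0.9191, -0.0018],
       [ 0.0001,  0.002 , -1.    ]]), 'ft_force': array([-0.974 , -0.1109,  0.0191]), 'ft_torque': array([ 0.0716, -0.0035,  0.0393]), 'grip_force': 0.0, 'opening': 1.0022491777527622}
case side []
case top []
stay_pivot side [(array([216. , 218.9]), 0.71)]
stay_pivot top [(array([292.4, 261.5]), 0.86)]
 tri [ 0.3834 -0.0212  0.2268] 0.0017741266445430188
stay_middle side [(array([269.1, 216.4]), 0.86)]
stay_middle top [(array([300.9, 212.1]), 0.91)]
 tri [ 0.5158 -0.0421  0.2305] 0.005834706737830269
stay_grip side [(array([296.6, 212.3]), 0.92)]
stay_grip top [(array([300.5, 185.2]), 0.97)]
 tri [ 0.5885 -0.0408  0.2309] 0.00672488710885844
stay_peg side [(array([243.9, 218.3]), 0.56)]
stay_peg top []
tin side [(array([270.8, 187.5]), 0.89), (array([342.5, 361. ]), 0.7)]
tin top [(array([242.6, 195.8]), 0.78)]
 tri [0.5546 0.1142 0.1985] 0.013011311916211033
clothes_peg side [(array([245.4, 189.6]), 0.5)]
clothes_peg top [(array([243.9, 230.5]), 0.56)]
 tri [0.4698 0.108  0.2051] 0.00821060231790259
```

View pics/s0.png

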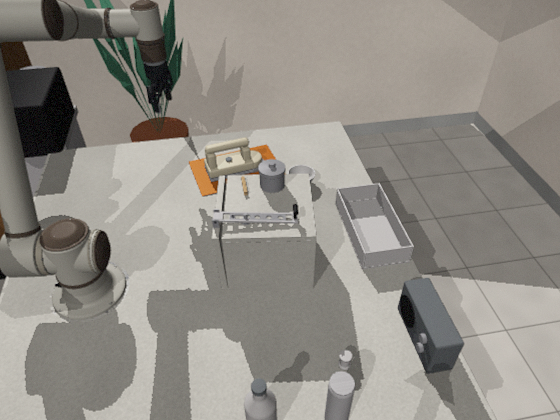

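View pics/t0.png

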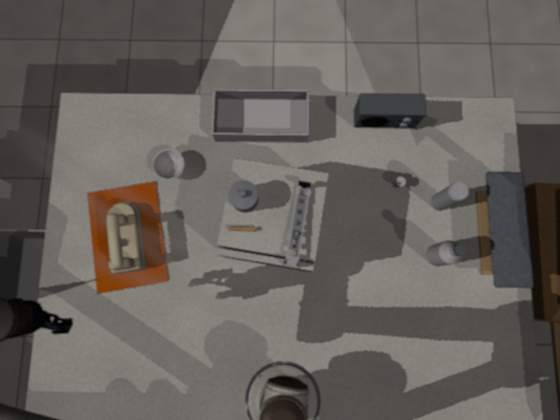

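The side view shows the bin at about (215–315, 175–290). The stay runs from (216,217) to the handle at (296,211). In the top view the stay runs from (292,262) to the handle at (304,185), so the bin is yawed slightly. I'll zoom in for an accurate case pose.

```bash
python3 - <<'E'
import cv2,numpy as np
t=cv2.imread("pics/t0.png")[148:280,205:345]; s=cv2.imread("pics/s0.png")[165:260,205:325]
cv2.imwrite("pics/tc.png",cv2.resize(np.clip(t*1.3,0,255).astype('u1'),None,fx=4,fy=4,interpolation=cv2.INTER_CUBIC))
cv2.imwrite("pics/sc.png",cv2.resize(s,None,fx=6,fy=6,interpolation=cv2.INTER_CUBIC))
E
```

```text
(no output)
```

View pics/tc.png

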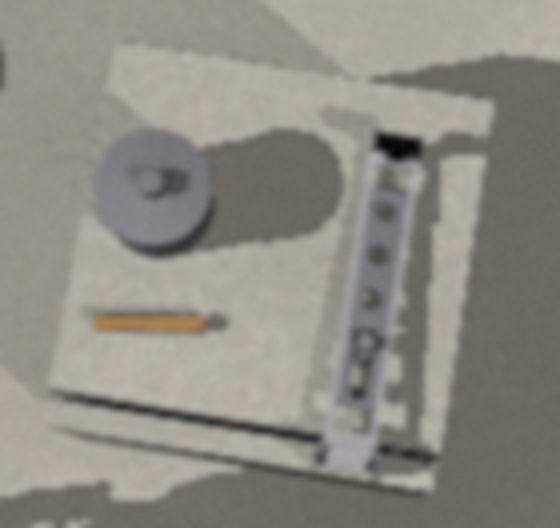

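View pics/sc.png

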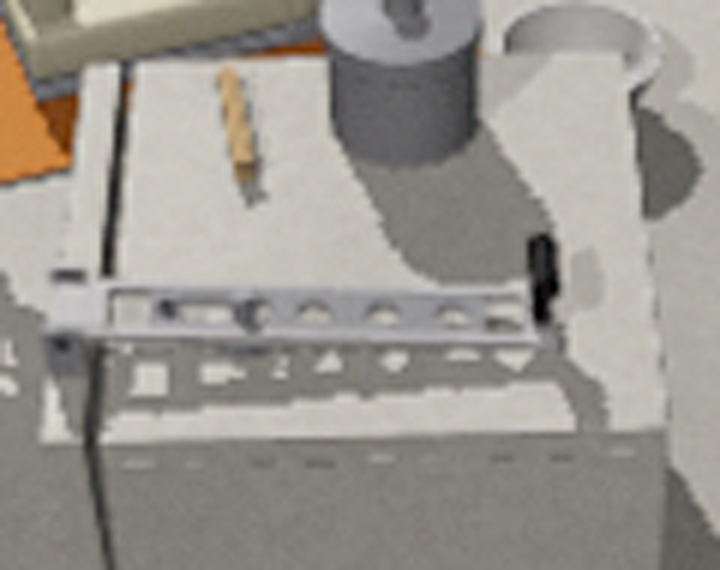

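```bash
cat > fit.py <<'E'
from h import *
from scipy.optimize import least_squares
np.set_printoptions(precision=4,suppress=True)
O=[("top",(120,130,215),(234.5,158.75)),("top",(120,-130,215),(328.25,173.5)),("top",(-120,130,215),(218,246)),("top",(-120,-130,215),(314,262.5)),
("side",(120,-130,215),(315.8,236.7)),("side",(-120,-130,215),(220.8,238.3)),("side",(120,130,215),(309.2,174.2)),("side",(-120,130,215),(225.8,175.3)),
("top",(76.5,-70,252),(304.5,184.5)),("side",(76.5,-70,252),(295.2,211.2)),("top",(-130,-70,235),(292.4,261.5)),("side",(-130,-70,235),(216,218.9))]
def W(p,X):
    c,s=np.cos(p[2]),np.sin(p[2]); x,y,z=np.array(X)/1000; return np.array([p[0]+c*x-s*y,p[1]+s*x+c*y,z])
f=lambda p:np.concatenate([proj(n,W(p,X))-u for n,X,u in O])
r=least_squares(f,[.5,.03,-.15],loss="soft_l1")
print(r.x,np.degrees(r.x[2]));print(f(r.x).reshape(-1,2))
for nm,X in dict(grip=(76.5,-70,252),pivot=(-130,-70,235),peg=(-60,-70,215)).items():print(nm,W(r.x,X))
E
python3 fit.py
```

```text
[ 0.5227  0.0279 -0.1531] -8.772392791123325
[[ 0.0239 -0.3074]
 [ 1.0596  0.2784]
 [-0.4056 -0.5204]
 [ 1.8428 -0.3837]
 [-1.4565 -0.4472]
 [-1.7533  0.2888]
 [-2.0165 -1.0681]
 [-0.296  -0.3686]
 [ 1.0533 -2.0972]
 [ 0.9207 -1.3722]
 [ 0.2142  0.0649]
 [ 0.0959 -2.3219]]
grip [ 0.5876 -0.053   0.252 ]
pivot [ 0.3836 -0.0215  0.235 ]
peg [ 0.4527 -0.0321  0.215 ]
```

Call:
step_arm(moves=[[[0, 0, 8.4], [0, 0, -0.04], 1], [[0, 0, 8.4], [0, 0, -0.04], 1], [[0, 0, 8.4], [0, 0, -0.04], 1], [[0, 0, 8.4], [0, 0, -0.04], 1], [[0, 0, 8.4], [0, 0, -0.02], 1], [[0, 0, 8.4], [0, 0, 0], 1], [[0, 0, 8.4], [0, 0, 0], 1], [[0, 0, 8.4], [0, 0, 0], 1], [[0, 0, 8.4], [0, 0, 0], 1], [[0, 0, 0], [0.037, -0.029, 0], 1], [[0, 0, 0], [0.037, -0.029, 0], 1], [[0, 0, 0], [0.037, -0.029, 0], 1]])

```text
time: 2.0
eef_pos: [0.3155, 0.4502, 0.4111]
ee_rot: [[-0.152, -0.988, 0.0], [-0.988, 0.152, -0.0], [0.0, -0.0, -1.0]]
ft_force: [1.0, 0.9, 0.7]
opening: 0.998
grip_force: 0.0
```

Call:
step_arm(moves=[[[0, 0, 0], [0.037, -0.029, 0], 1], [[0, 0, 0], [0.037, -0.029, 0], 1], [[0, 0, 0], [0.037, -0.029, 0], 1], [[0, 0, 0], [0.037, -0.029, 0], 1], [[0, 0, 0], [0.037, -0.029, 0], 1], [[0, 0, 0], [0.037, -0.029, 0], 1], [[0, 0, 0], [0.037, -0.029, 0], 1], [[0, 0, 0], [0.037, -0.029, 0], 1], [[0, 0, 0], [0.037, -0.029, 0], 1], [[0, 0, 0], [0.037, -0.029, 0], 1], [[0, 0, 0], [0.037, -0.029, 0], 1], [[0, 0, 0], [0, 0, 0], 1]])

```text
time: 3.2
eef_pos: [0.5697, -0.0037, 0.4099]
ee_rot: [[-0.159, -0.987, -0.002], [-0.987, 0.159, -0.001], [0.002, 0.002, -1.0]]
ft_force: [-0.6, -0.4, -0.7]
opening: 1.004
grip_force: 0.0
```

Call:
step_arm(moves=[[[0, 0, 0], [0.02, -0.015, 0], 1], [[0, 0, 0], [0.025, -0.02, 0], 1], [[-3.6, 0, 0], [0, 0, 0], 1], [[0, 0, 0], [0, 0, 0.04], 1], [[0, 0, 0], [0, 0, 0.04], 1], [[0, 0, 0], [0, 0, 0.03], 1], [[0, 0, 0], [0, 0, 0], 1], [[0, 0, 0], [0, 0, 0], 1]])

```text
time: 4.0
eef_pos: [0.5895, -0.0482, 0.3026]
ee_rot: [[-0.152, -0.986, -0.061], [-0.988, 0.152, 0.009], [0.001, 0.062, -0.998]]
ft_force: [0.0, 0.5, 1.4]
opening: 1.0
grip_force: 0.0
```

```bash
python3 - <<'E'
from h import *
np.set_printoptions(precision=4,suppress=True)
s=snap("side","s1.png");t=snap("top","t1.png")
st=robot.read_state();print(st["eef_pos"],st["ft_force"])
p=st["eef_pos"];a,b=proj("side",p),proj("top",p);print(a,b)
for n in("side","top"):
    for r in robot.place_of("stay_grip",n)[:1]: print(n,r["position"],r["confidence"])
f=lambda i,c:cv2.resize(i[int(c[1])-38:int(c[1])+38,int(c[0])-50:int(c[0])+50,::-1],None,fx=4,fy=4,interpolation=cv2.INTER_CUBIC)
cv2.imwrite("pics/c1.png",np.hstack([f(s,a),f(t,b)]))
E
```

```text
[ 0.5903 -0.0481  0.3042] [-0.1582  0.4543  0.3896]
[297.0745 192.9136] [304.7432 176.3443]
side [296.4, 212.2] 0.93
top [302.1, 181.8] 0.98
```

View pics/c1.png

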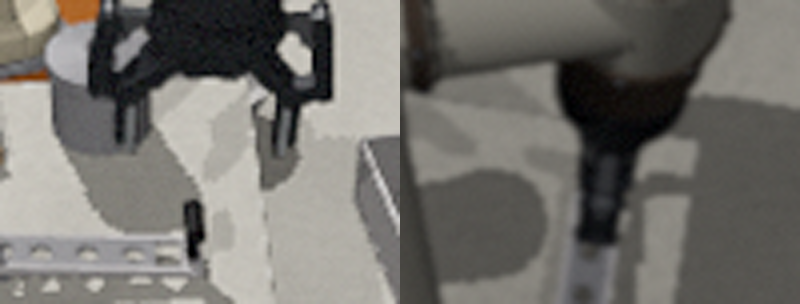

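The fingers straddle the black crossbar, which is at about (295.5, 212) in the side picture. The aim is within roughly 2 mm, so I'll descend and close.

Call:
step_arm(moves=[[[0, 0, 0], [0.002, 0.002, 0.025], 1], [[0, 0, 0], [0, 0, 0.025], 1], [[0, 0, 0], [0, 0, 0.01], 1], [[0, 0, 0], [0, 0, 0.01], 1], [[0, 0, 0], [0, 0, 0], 1], [[0, 0, 0], [0, 0, 0], 1]])

```text
time: 4.8
eef_pos: [0.5832, -0.0493, 0.2328]
ee_rot: [[-0.153, -0.986, -0.06], [-0.988, 0.152, 0.009], [-0.0, 0.061, -0.998]]
ft_force: [0.1, 0.4, 0.4]
opening: 1.001
grip_force: 0.0
```

Call:
step_arm(moves=[[[0, 0, 0], [0, 0, 0], 0.3], [[0, 0, 0], [0, 0, 0], 0.0], [[0, 0, 0], [0, 0, 0], -0.3], [[0, 0, 0], [0, 0, 0], -0.5], [[0, 0, 0], [0, 0, 0], -0.6], [[0, 0, 0], [0, 0, 0], -0.65], [[0, 0, 0], [0, 0, 0], -0.7], [[0, 0, 0], [0, 0, 0], -0.8]])

```text
time: 5.6
eef_pos: [0.5834, -0.0494, 0.2322]
ee_rot: [[-0.153, -0.986, -0.06], [-0.988, 0.153, 0.009], [-0.0, 0.06, -0.998]]
ft_force: [3.4, -1.5, -1.1]
opening: 0.141
grip_force: 58.4
```

Call:
step_arm(moves=[[[1.25, 0, 0], [0, 0.0002, -0.0045], -1], [[2.5, 0, 0], [0, 0.0005, -0.009], -1], [[2.5, 0, 0], [0, 0.0005, -0.009], -1], [[2.5, 0, 0], [0, 0.0005, -0.009], -1], [[0, 0, 0], [0, 0, 0], -1], [[0, 0, 0], [0, 0, 0], -1]])

```text
time: 6.2
eef_pos: [0.5804, -0.0489, 0.2635]
ee_rot: [[-0.153, -0.984, 0.088], [-0.988, 0.152, -0.013], [-0.0, -0.089, -0.996]]
ft_force: [1.9, -0.6, -0.6]
opening: 0.141
grip_force: 58.8
```

```bash
cat > est.py <<'E'
import sys
from h import *
u=np.array([.988,-.153]);p0=np.array([.5834,-.0494])
def est(p,s,zo=-1.0):
    X=75.3+1000*(np.array(p[:2])-p0)@u; Z=1000*p[2]-zo
    px=X-205*np.cos(s)+11.3*np.sin(s); pz=Z-205*np.sin(s)-11.3*np.cos(s)
    f=np.arcsin((-130-px)/223); pzm=12+223*np.cos(f)
    L=(-60-px)/np.cos(s); mid=pz+L*np.sin(s)
    print("f %.4f s %.4f pivot z meas %.1f model %.1f | peg at L=%.1f mid z(meas) %.1f (ride 244.5 home 230.5) grip z %.1f"%(f,s,pz,pzm,L,mid,Z+18.7*np.cos(s)))
if __name__=="__main__":
    st=robot.read_state();R=st["ee_rot"];est(st["eef_pos"],np.arcsin(-R[2,1]));print(st["eef_pos"].round(4),st["ft_force"].round(1),st["ft_torque"].round(2),round(st["time"],1))
E
python3 est.py
```

```text
f 0.0040 s 0.0893 pivot z meas 234.9 model 235.0 | peg at L=71.2 mid z(meas) 241.3 (ride 244.5 home 230.5) grip z 283.1
[ 0.5804 -0.0489  0.2635] [ 1.9 -0.6 -0.6] [-0.13 -0.22 -0.02] 6.2
```

Call:
step_arm(moves=[[[2.7, 0, 0], [0, 0.0003, -0.01], -1], [[2.7, 0, 0], [0, 0.0003, -0.01], -1], [[2.7, 0, 0], [0, 0.0003, -0.01], -1], [[0, 0, 0], [0, 0, 0], -1], [[0, 0, 0], [0, 0.003, -0.0005], -1], [[0, 0, 0], [0, 0.006, -0.001], -1], [[0, 0, 0], [0, 0.006, -0.001], -1], [[0, 0, 0], [0, 0.006, -0.001], -1], [[0, 0, 0], [0, 0.006, -0.001], -1], [[0, 0, 0], [0, 0.0035, -0.0004], -1], [[0, 0, 0], [0, 0, 0], -1]])

```text
time: 7.3
eef_pos: [0.5445, -0.0434, 0.2902]
ee_rot: [[-0.153, -0.962, 0.225], [-0.988, 0.149, -0.035], [-0.0, -0.228, -0.974]]
ft_force: [1.7, -0.6, -0.9]
opening: 0.144
grip_force: 59.1
```

```bash
python3 est.py
```

```text
f 0.1400 s 0.2296 pivot z meas 233.5 model 232.8 | peg at L=103.8 mid z(meas) 257.2 (ride 244.5 home 230.5) grip z 309.4
[ 0.5445 -0.0434  0.2902] [ 1.7 -0.6 -0.9] [-0.05 -0.04  0.03] 7.3
```

Call:
step_arm(moves=[[[0, 0, 0], [0, 0.0055, -0.0001], -1], [[0, 0, 0], [0, 0.007, -0.0001], -1], [[0, 0, 0], [0, 0.007, -0.0001], -1], [[0, 0, 0], [0, 0.007, -0.0001], -1], [[0, 0, 0], [0, 0.0045, -0.0001], -1], [[0, 0, 0], [0, 0, 0], -1], [[-1.1, 0, 0], [0, -0.0002, 0.004], -1], [[-1.1, 0, 0], [0, -0.0002, 0.004], -1], [[-1.1, 0, 0], [0, -0.0002, 0.004], -1], [[-1.1, 0, 0], [0, -0.0002, 0.004], -1], [[0, 0, 0], [0, 0, 0], -1], [[0, 0, 0], [0, 0, 0], -1]])

```text
time: 8.5
eef_pos: [0.5192, -0.0396, 0.2676]
ee_rot: [[-0.153, -0.977, 0.15], [-0.988, 0.151, -0.024], [0.0, -0.152, -0.988]]
ft_force: [-3.9, 2.2, -2.9]
opening: 0.141
grip_force: 59.1
```

```bash
python3 est.py; python3 - <<'E'
from h import *
s=snap("side","s2.png");t=snap("top","t2.png")
a=proj("side",[.4527,-.0321,.24]);b=proj("top",[.4527,-.0321,.24]);print(a,b)
f=lambda i,c:cv2.resize(i[int(c[1])-38:int(c[1])+38,int(c[0])-50:int(c[0])+50,::-1],None,fx=4,fy=4,interpolation=cv2.INTER_CUBIC)
cv2.imwrite("pics/c2.png",np.clip(1.2*np.hstack([f(s,a),f(t,b)]),0,255))
E
```

```text
f 0.2748 s 0.1522 pivot z meas 226.4 model 226.6 | peg at L=132.0 mid z(meas) 246.4 (ride 244.5 home 230.5) grip z 287.1
[ 0.5192 -0.0396  0.2676] [-3.9  2.2 -2.9] [0.57 1.18 0.04] 8.5
[243.10754724 214.50648436] [297.02484782 234.45142134][ WARN:0@3.112] global loadsave.cpp:1063 imwrite_ Unsupported depth image for selected encoder is fallbacked to CV_8U.
```

View pics/c2.png

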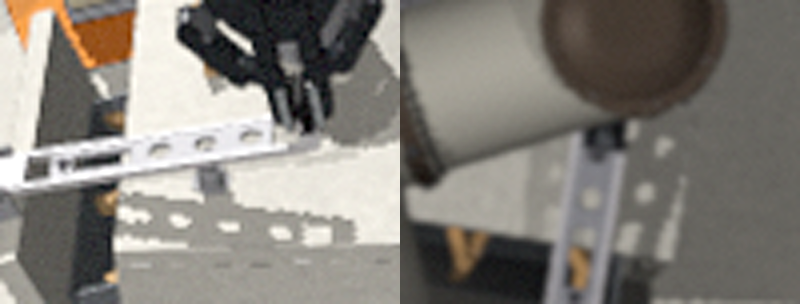

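The front is drawn out. The peg (dark spot, crop (210,178)) sits under the strip between the first and middle holes. I'll lower gently until the strip touches.

Call:
step_arm(moves=[[[-0.35, 0, 0], [0, 0, 0.0012], -1], [[-0.35, 0, 0], [0, 0, 0.0012], -1], [[-0.15, 0, 0], [0, 0, 0.0006], -1], [[0, 0, 0], [0, 0, 0], -1], [[0, 0, 0], [0, 0, 0], -1]])

```text
time: 9.1
eef_pos: [0.52, -0.0397, 0.2656]
ee_rot: [[-0.153, -0.979, 0.137], [-0.988, 0.151, -0.021], [0.0, -0.139, -0.99]]
ft_force: [-2.5, 1.1, -2.1]
opening: 0.137
grip_force: 59.1
```

```bash
python3 est.py
```

```text
f 0.2736 s 0.1396 pivot z meas 226.9 model 226.7 | peg at L=131.5 mid z(meas) 245.2 (ride 244.5 home 230.5) grip z 285.1
[ 0.52   -0.0397  0.2656] [-2.5  1.1 -2.1] [ 0.37  1.13 -0.02] 9.1
```

Call:
step_arm(moves=[[[-0.2, 0, 0], [0, 0, 0.0008], -1], [[-0.2, 0, 0], [0, 0, 0.0008], -1], [[0, 0, 0], [0, 0, 0], -1], [[0, 0, 0], [0, 0, 0], -1]])

```text
time: 9.5
eef_pos: [0.5204, -0.0397, 0.264]
ee_rot: [[-0.153, -0.98, 0.131], [-0.988, 0.152, -0.02], [0.0, -0.132, -0.991]]
ft_force: [-2.9, -0.2, -1.8]
opening: 0.146
grip_force: 59.1
```

```bash
python3 est.py
```

```text
f 0.2731 s 0.1328 pivot z meas 226.6 model 226.7 | peg at L=131.3 mid z(meas) 244.0 (ride 244.5 home 230.5) grip z 283.5
[ 0.5204 -0.0397  0.264 ] [-2.9 -0.2 -1.8] [0.15 1.05 0.05] 9.5
```

Call:
step_arm(moves=[[[-0.2, 0, 0], [0, 0, 0.0008], -1], [[-0.2, 0, 0], [0, 0, 0.0008], -1], [[0, 0, 0], [0, 0, 0], -1], [[0, 0, 0], [0, 0, 0], -1]])

```text
time: 9.9
eef_pos: [0.5207, -0.0398, 0.2624]
ee_rot: [[-0.153, -0.98, 0.124], [-0.988, 0.152, -0.019], [0.0, -0.126, -0.992]]
ft_force: [-1.4, -0.7, -1.8]
opening: 0.142
grip_force: 59.1
```

```bash
python3 est.py
```

```text
f 0.2730 s 0.1260 pivot z meas 226.5 model 226.7 | peg at L=131.2 mid z(meas) 242.9 (ride 244.5 home 230.5) grip z 282.0
[ 0.5207 -0.0398  0.2624] [-1.4 -0.7 -1.8] [-0.1   0.82  0.01] 9.9
```

Call:
step_arm(moves=[[[-0.2, 0, 0], [0, 0, 0.0008], -1], [[-0.2, 0, 0], [0, 0, 0.0008], -1], [[0, 0, 0], [0, 0, 0], -1], [[0, 0, 0], [0, 0, 0], -1]])

```text
time: 10.3
eef_pos: [0.521, -0.0398, 0.2609]
ee_rot: [[-0.153, -0.981, 0.118], [-0.988, 0.152, -0.018], [0.0, -0.119, -0.993]]
ft_force: [-1.3, -0.7, -2.8]
opening: 0.142
grip_force: 59.1
```

```bash
python3 est.py
```

```text
f 0.2727 s 0.1193 pivot z meas 226.3 model 226.8 | peg at L=131.0 mid z(meas) 241.9 (ride 244.5 home 230.5) grip z 280.5
[ 0.521  -0.0398  0.2609] [-1.3 -0.7 -2.8] [-0.22  0.51 -0.03] 10.3
```

Call:
step_arm(moves=[[[-0.2, 0, 0], [0, 0, 0.0008], -1], [[-0.2, 0, 0], [0, 0, 0.0008], -1], [[0, 0, 0], [0, 0, 0], -1], [[0, 0, 0], [0, 0, 0], -1]])

```text
time: 10.7
eef_pos: [0.5212, -0.0398, 0.2594]
ee_rot: [[-0.153, -0.982, 0.111], [-0.988, 0.152, -0.017], [0.0, -0.112, -0.994]]
ft_force: [0.0, -1.6, -0.7]
opening: 0.146
grip_force: 59.1
```

```bash
python3 est.py;python3 - <<'E'
from h import *
s=snap("side","s3.png");t=snap("top","t3.png")
a=proj("side",[.4527,-.0321,.24])
c=s[int(a[1])-33:int(a[1])+33,int(a[0])-45:int(a[0])+45,::-1]
cv2.imwrite("pics/c3.png",cv2.resize(np.clip(1.2*c,0,255).astype('u1'),None,fx=8,fy=8,interpolation=cv2.INTER_CUBIC))
E
```

```text
f 0.2727 s 0.1125 pivot z meas 226.1 model 226.8 | peg at L=130.9 mid z(meas) 240.8 (ride 244.5 home 230.5) grip z 279.0
[ 0.5212 -0.0398  0.2594] [ 0.  -1.6 -0.7] [-0.4   0.29  0.01] 10.7
```

View pics/c3.png

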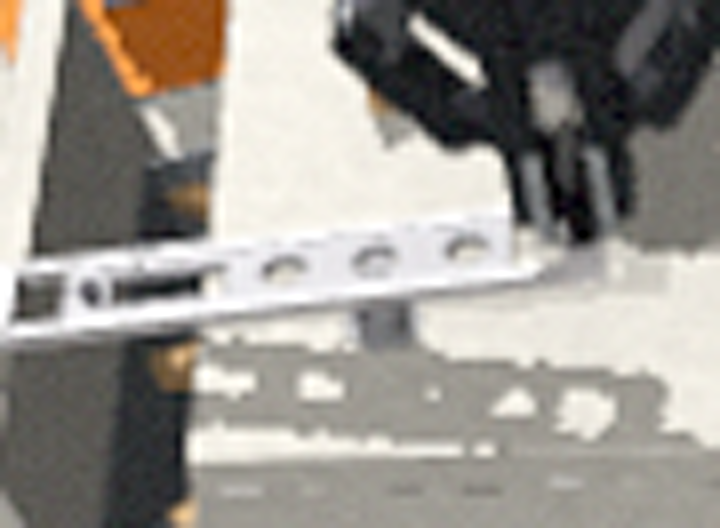

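The side crop shows the collar at (382,325) directly below the middle hole at (377,260). The strip is already below the tip with no load, so the middle hole has begun to go on. I'll keep lowering in steps.

Call:
step_arm(moves=[[[-0.3, 0, 0], [0, 0, 0.0012], -1], [[-0.3, 0, 0], [0, 0, 0.0012], -1], [[-0.3, 0, 0], [0, 0, 0.0012], -1], [[0, 0, 0], [0, 0, 0], -1], [[0, 0, 0], [0, 0, 0], -1]])

```text
time: 11.3
eef_pos: [0.5218, -0.0399, 0.2558]
ee_rot: [[-0.153, -0.984, 0.096], [-0.988, 0.152, -0.015], [-0.0, -0.097, -0.995]]
ft_force: [2.5, -2.7, -0.9]
opening: 0.144
grip_force: 59.2
```

```bash
python3 est.py
```

```text
f 0.2723 s 0.0972 pivot z meas 225.7 model 226.8 | peg at L=130.6 mid z(meas) 238.4 (ride 244.5 home 230.5) grip z 275.4
[ 0.5218 -0.0399  0.2558] [ 2.5 -2.7 -0.9] [-0.8  -0.47 -0.08] 11.3
```

Call:
step_arm(moves=[[[-0.4, 0, 0], [0.0003, 0, 0.0012], -1], [[-0.4, 0, 0], [0.0003, 0, 0.0012], -1], [[-0.4, 0, 0], [0, 0, 0.0012], -1], [[0, 0, 0], [0, 0, 0], -1], [[0, 0, 0], [0, 0, 0], -1]])

```text
time: 11.8
eef_pos: [0.5218, -0.04, 0.252]
ee_rot: [[-0.153, -0.985, 0.075], [-0.988, 0.152, -0.011], [-0.001, -0.075, -0.997]]
ft_force: [2.5, 0.9, -1.1]
opening: 0.143
grip_force: 59.1
```

```bash
python3 est.py
```

```text
f 0.2751 s 0.0756 pivot z meas 226.2 model 226.6 | peg at L=130.9 mid z(meas) 236.1 (ride 244.5 home 230.5) grip z 271.6
[ 0.5218 -0.04    0.252 ] [ 2.5  0.9 -1.1] [ 0.32 -0.76  0.01] 11.8
```

Call:
step_arm(moves=[[[-0.36, 0, 0], [0, -0.0001, 0.0012], -1], [[-0.36, 0, 0], [0, -0.0001, 0.0012], -1], [[-0.36, 0, 0], [0, -0.0001, 0.0012], -1], [[-0.36, 0, 0], [0, -0.0001, 0.0012], -1], [[0, 0, 0], [0, 0, 0], -1], [[0, 0, 0], [0, 0, 0], -1]])

```text
time: 12.4
eef_pos: [0.5223, -0.0401, 0.2471]
ee_rot: [[-0.153, -0.987, 0.049], [-0.988, 0.153, -0.007], [-0.001, -0.05, -0.999]]
ft_force: [3.1, 4.6, -2.2]
opening: 0.138
grip_force: 59.1
```

```bash
python3 est.py
```

```text
f 0.2757 s 0.0498 pivot z meas 226.6 model 226.6 | peg at L=130.9 mid z(meas) 233.1 (ride 244.5 home 230.5) grip z 266.7
[ 0.5223 -0.0401  0.2471] [ 3.1  4.6 -2.2] [ 1.21 -0.77  0.1 ] 12.4
```

Call:
step_arm(moves=[[[-0.36, 0, 0], [-0.0003, -0.0001, 0.0012], -1], [[-0.36, 0, 0], [-0.0002, -0.0001, 0.0012], -1], [[0, 0, 0], [0, 0, 0], -1], [[0, 0, 0], [0, 0, 0], -1]])

```text
time: 12.8
eef_pos: [0.5224, -0.0401, 0.2447]
ee_rot: [[-0.153, -0.988, 0.036], [-0.988, 0.153, -0.006], [0.0, -0.037, -0.999]]
ft_force: [2.1, 3.4, -1.7]
opening: 0.139
grip_force: 59.2
```

```bash
python3 est.py
```

```text
f 0.2761 s 0.0369 pivot z meas 226.9 model 226.6 | peg at L=130.9 mid z(meas) 231.7 (ride 244.5 home 230.5) grip z 264.4
[ 0.5224 -0.0401  0.2447] [ 2.1  3.4 -1.7] [ 0.83 -0.67  0.05] 12.8
```

Only 1–2 mm remains, so I'll continue until it makes contact.

Call:
step_arm(moves=[[[-0.25, 0, 0], [-0.0002, 0, 0.0009], -1], [[-0.25, 0, 0], [-0.0002, 0, 0.0009], -1], [[0, 0, 0], [0, 0, 0], -1], [[0, 0, 0], [0, 0, 0], -1]])

```text
time: 13.2
eef_pos: [0.5226, -0.0401, 0.243]
ee_rot: [[-0.153, -0.988, 0.028], [-0.988, 0.153, -0.005], [0.001, -0.028, -1.0]]
ft_force: [2.2, 0.6, -1.0]
opening: 0.138
grip_force: 59.2
```

```bash
python3 est.py
```

```text
f 0.2763 s 0.0283 pivot z meas 226.9 model 226.5 | peg at L=130.9 mid z(meas) 230.7 (ride 244.5 home 230.5) grip z 262.7
[ 0.5226 -0.0401  0.243 ] [ 2.2  0.6 -1. ] [ 0.05 -0.71 -0.  ] 13.2
```

Call:
step_arm(moves=[[[-0.2, 0, 0], [0, 0, 0.0007], -1], [[-0.2, 0, 0], [0, 0, 0.0007], -1], [[0, 0, 0], [0, 0, 0], -1], [[0, 0, 0], [0, 0, 0], -1]])

```text
time: 13.6
eef_pos: [0.5226, -0.04, 0.2422]
ee_rot: [[-0.153, -0.988, 0.021], [-0.988, 0.153, -0.004], [0.001, -0.022, -1.0]]
ft_force: [0.8, -0.8, 3.1]
opening: 0.141
grip_force: 59.6
```

```bash
python3 est.py
```

```text
f 0.2767 s 0.0218 pivot z meas 227.5 model 226.5 | peg at L=131.0 mid z(meas) 230.3 (ride 244.5 home 230.5) grip z 261.9
[ 0.5226 -0.04    0.2422] [ 0.8 -0.8  3.1] [-0.28 -0.17  0.01] 13.6
```

Contact: fz is +3 N at the home height. Now I'll release and retreat.

Call:
step_arm(moves=[[[0, 0, 0], [0, 0, 0], -0.6], [[0, 0, 0], [0, 0, 0], -0.4], [[0, 0, 0], [0, 0, 0], 0], [[0, 0, 0], [0, 0, 0], 0.4], [[0, 0, 0], [0, 0, 0], 0.4], [[0, 0, 0], [0, 0, -0.01], 0.4], [[0, 0, 0], [0, 0, -0.03], 0.4], [[0, 0, 0], [0, 0, -0.04], 0.4], [[0, 0, 0], [0, 0, -0.04], 0.4], [[0, 0, 0], [0, 0, -0.04], 0.4], [[0, 0, 0], [0, 0, 0], 0.4]])

```text
time: 14.7
eef_pos: [0.5212, -0.0396, 0.4092]
ee_rot: [[-0.153, -0.988, 0.035], [-0.988, 0.153, -0.003], [-0.002, -0.035, -0.999]]
ft_force: [0.7, 0.5, -0.7]
opening: 0.699
grip_force: 0.0
```

```bash
python3 - <<'E'
from h import *
s=snap("side","s4.png");t=snap("top","t4.png")
print(robot.read_state()["ft_force"],robot.read_state()["time"])
P=[]
for n in("side","top"):
    r=robot.place_of("stay_grip",n); P.append(r[0]["position"] if r else None);print(n,P[-1])
if all(p is not None for p in P):print(tri(*P))
a=proj("side",[.4527,-.0321,.24]);c=s[int(a[1])-48:int(a[1])+42,int(a[0])-60:int(a[0])+60,::-1]
cv2.imwrite("pics/c4.png",cv2.resize(np.clip(1.2*c,0,255).astype('u1'),None,fx=6,fy=6,interpolation=cv2.INTER_CUBIC))
E
```

```text
[ 0.48843373  0.24760098 -0.58754322] 14.8
side [274.9, 185.1]
top [125.0, 235.2]
(array([ 0.55982614,  0.5445411 , -0.15168279]), np.float64(0.1370211783632473))
```

View pics/c4.png

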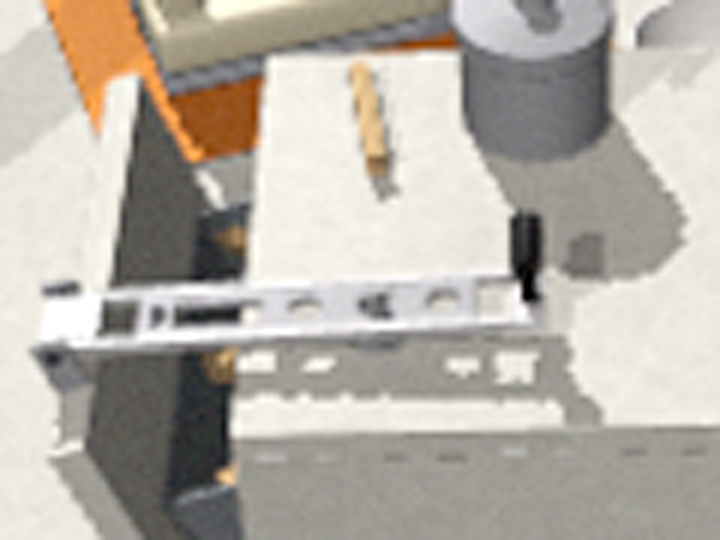

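The picture shows the peg standing up through the middle hole (377,303), with empty holes on either side at (303,303) and (443,298). The stay is seated, the front is open, and the gripper is clear.

```bash
python3 -c "
from h import *
print(robot.finish_job())"
```

```text
the job is handed in; nothing more can be done
None
```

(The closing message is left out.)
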